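Let the disc drive's bench lift down

ROBOT

A 7-joint arm with a two-finger parallel gripper is mounted at the origin on the work surface. World frame = base frame: x ahead of the robot, y to its left, z up, the work surface at z = 0. Lengths are in m, angles in degrees, forces in N, time in s.
With the tool pointing down it reaches from about 0.4 to 0.85 m from the base axis. Payload 4.5 kg.
Tool frame: the origin (TCP) lies at the very end of the fingers, on their centre line; the grasp point (between the pads) lies 19 mm behind it; z points along the fingers, y is the line along which they close (so a half turn about z gives the same grasp; the last joint's range is limited). The gripper opens to 88 mm and grips with 3 to 60 N. Pads are 18 mm wide; open, the fingers measure 123 mm over their backs; the gripper's body (75 mm by 187 mm) begins 45 mm behind the grasp point.
Start: joints at [68.686, 39.483, -11.15, 89.685, 9.013, 51.709, -12.324], TCP at [0.247, -0.574, 0.208] pointing down, gripper open.
Joint ranges: [-172.22, 172.22], [-26.19, 119.32], [-84.43, 86.54], [7.71, 146.69], [-57.33, 237.33], [2.42, 119.75], [-152.13, 152.13]. Speed limits (degrees/s): [147.25, 147.25, 180, 180, 180, 180, 180].

INTERFACE

Orientations are given as a 3x3 rotation matrix whose columns are the frame's x, y, z axes.
In Python, from bench import arm, kinematics, viewer, readout gives the robot as it stands. Calls block until the motion is done:
- arm.move_pose(position, orientation): joint-space move of the TCP to a pose.
- arm.move_linear(position, speed=0.15, ori=None, threshold=None): straight line of the TCP; ori=None keeps the orientation; speed is the mean speed in m/s. With threshold (N) it stops when the force on the tool has changed by that much, and returns True; else False.
- arm.goto_joints(angles): joint-space move.
- arm.gripper_to(opening, grip_force=None): finger opening in m; grip_force is the grip in N (None keeps the last); returns when the fingers have stopped.
- arm.hold(seconds).
- kinematics.inverse_kinematics(position, orientation): joint angles nearest the present ones, or None.
- viewer.snapshot(name): name is "side" or "top" or "wrist"; returns (picture, depth): 480x640x3 uint8, red, green, blue; 480x640 float32, m along the optical axis (not along the pixel's ray), 0 where there is no reading.
- viewer.get_calibration(name): a dict with "K" (3x3 intrinsics, pixels), "k1" (the pictures are not rectified: a ray, as slopes to the right and down, at radius r is drawn at 1 + k1 r^2 times it, then the intrinsics apply), "extrinsics" (4x4, takes a point from world to camera coordinates); the wrist camera has in their place "tool_from_camera" (4x4, takes a point from camera to tool coordinates, whose origin is the TCP and whose axes are the flange's). Camera axes: x right, y down, z forward; pixel columns grow to the right and rows downward; lengths in m; the calibration is good to about 2 mm. A picture is of the moment at which its call begins: read the wrist's pose just before it. get_calibration takes no time and is no camera call.
A pose or a line that the arm cannot do raises arm.MotionError and nothing moves.
- arm.job_done(): hands the job in; it is judged then, once.
Readings, each from a call of its own:
- readout.read_clock(): time.
- readout.read_qpos(): joint angles.
- readout.read_joint_vel(): joint speeds.
- readout.read_joint_efforts(): joint torques, N m.
- readout.read_tool_pos(): TCP position.
- readout.read_eef_rot(): TCP orientation.
- readout.read_ft_force(): force on the tool from outside, world axes, zero at the start.
- readout.read_wrist_torque(): the same for the moment, N m.
- readout.read_grip_width(): finger opening in m.
- readout.read_gripper_force(): force on a finger pad.
Only numpy, scipy, OpenCV 4.12 (cv2) and the standard library are available. Lean on these libraries where they do the work, as an engineer would, in place of code of your own. Each camera call takes 0.05 s, during which the arm holds its last target. There are 200 camera calls.

TASK

Two hydraulic bench lifts stand raised: one carries the flat silver disc drive, the other the gold lamp reflector. On the lift with the drive, crack the red release valve open anticlockwise by about an eighth of a turn (no more than a quarter), let go, and wait while the platform sinks slowly, under its own weight, all the way down with the drive still flat on it. Leave the other lift up, its valve shut and its reflector undisturbed.

Things in the scene. Friction and masses are not known exactly. Their poses are not given: they have to be found in the camera images.
- lift_a_handle (a point): Centre of the red release-valve handle on the lift that carries the disc drive: an upright wing 52 mm long along this point's x, 14 mm thick along y, 30 mm high along z (up), turning about the vertical through this point, 103 mm above the table. It stands 18 mm clear above a blue pump block 66 mm square, top 70 mm above the table. Nothing tall within 80 mm of it.
- lift_a_valve (a joint): Turn of that valve, rad: 0 shut, growing anticlockwise seen from above, stop at 2.6. Starts at 0 to 0.08, still holding. Friction 0.12 N m, stays where left. From about 0.35 on the ram is let go and sinks about 10 mm/s at any opening, right to its stop, never halting midway. Wanted opening 0.5 to 1.57; over 1.9 is too far.
- lift_a_platform (a joint): How far the platform under the disc drive has sunk, in m: 0 raised (its top 126 mm above the table), 0.055 fully down (top at 71 mm).
- drive_center (a point): Centre of the disc drive, a flat silver box 128 x 126 x 13 mm with a white and yellow label, lying loose on the platform of its lift; z is up.
- lift_a_top (a point): Centre of the top of the platform under the disc drive: 140 mm square, black mat. With its valve shut it lies 160 mm from the handle's axis, along the handle's +y. Two lifts of the same look stand side by side, only the loads differ; the drive's may be the left or the right one.
- lift_b_valve (a joint): Turn of the identical red valve on the other lift (with the reflector), 0 shut. Leave it alone.
- reflector_center (a point): Centre of the gold bowl-shaped lamp reflector, 100 mm across the rim and 52 mm high, standing on the other lift's platform, rim 178 mm above the table; z is up.
There are look-alikes about, which are no part of the job. Of the things like the part that bears drive_center, leave any that is brown; of the rest the smaller one is meant.

How it is judged:
By the outcome, as a careful person would: the job done as asked, in the order asked, and still so for the second after the job is handed in, with the robot touching nothing.
It also fails if it takes over 38 s, if anything falls off the work surface, if the arm or the gripper's body presses on something with over 40 N, if the wrist force passes 120 N, or if a joint passes its speed limit or range.

## Working session

There is one attempt and no reset: what is moved stays moved. The work goes in short steps, each a Python script; the robot and the scene stay as the last script left them, time stands still between calls to the robot, and variables do not carry over. Pictures are saved under pics/ and viewed, at most 10 in all, crops included, and the job is handed in when it is done.

```bash
ls; mkdir -p pics; python3 - <<'E'
from bench import arm,kinematics,viewer,readout
import cv2,numpy as np
for n in("top","side"):
    p,d=viewer.snapshot(n); cv2.imwrite(f"pics/{n}0.png",p[:,:,::-1]); np.save(f"pics/{n}0.npy",d)
    c=viewer.get_calibration(n); print(n,c["K"],c["k1"],np.round(c["extrinsics"],3))
print(readout.read_clock())
E
```

```text
pics
top [[546.2831047    0.         319.89971621]
 [  0.         546.2831047  235.26325402]
 [  0.           0.           1.        ]] -0.12841075573397726 [[-0.016 -1.     0.016 -0.06 ]
 [-0.99   0.013 -0.143  0.407]
 [ 0.143 -0.018 -0.99   1.407]
 [ 0.     0.     0.     1.   ]]
side [[466.38932546   0.         325.12856272]
 [  0.         466.38932546 244.24345099]
 [  0.           0.           1.        ]] -0.023568849467067617 [[-0.833 -0.554  0.004  0.32 ]
 [-0.274  0.405 -0.872  0.242]
 [ 0.482 -0.727 -0.489  0.866]
 [ 0.     0.     0.     1.   ]]
0.1
```

View pics/top0.png

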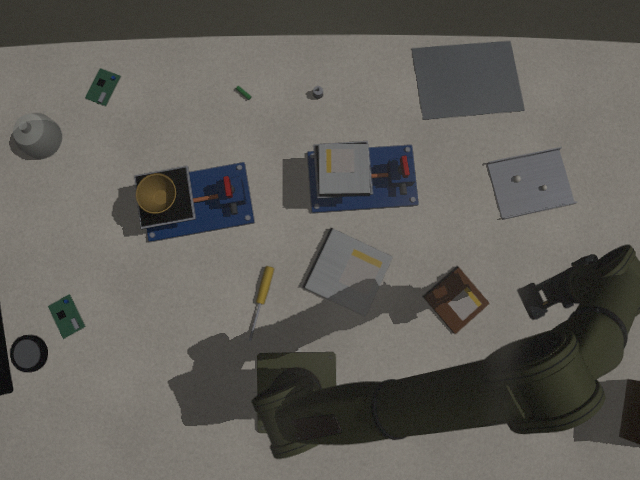

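View pics/side0.png

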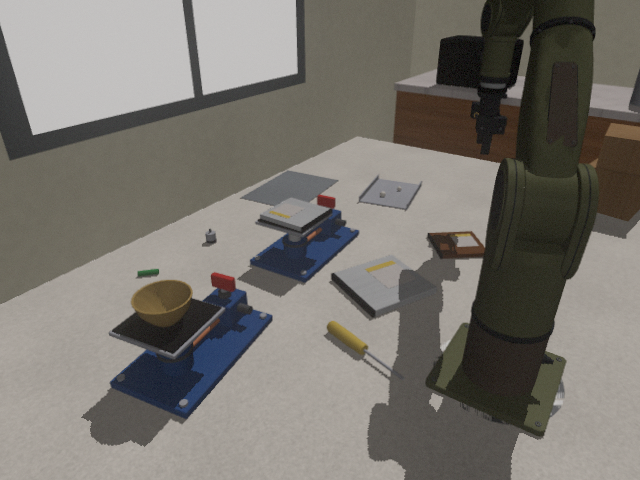

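The top view shows the reflector lift at (165,195) and the drive lift at (343,168), with its red handle at (406,167). There are three drive-like items:
- (343,168): silver, on the lift.
- (347,270): silver and larger, lying on the table.
- (456,300): brown.

The smaller silver one on the lift is the one meant. I'll measure it and confirm in a crop.

```bash
cat > h.py <<'E'
import numpy as np,cv2
from bench import viewer
def ray(c,uv):
    K=c["K"]; d=(np.atleast_2d(uv)-K[:2,2])/[K[0,0],K[1,1]]
    s=d.copy()
    for _ in range(20): s=d/(1+c["k1"]*(s**2).sum(1,keepdims=True))
    return np.c_[s,np.ones(len(s))]
def onplane(c,uv,z):
    E=c["extrinsics"];R,t=E[:3,:3],E[:3,3]
    o=-R.T@t; w=ray(c,uv)@R
    return o+w*((z-o[2])/w[:,2:])
def withdepth(c,uv,d):
    E=c["extrinsics"]; return (ray(c,uv)*np.reshape(d,(-1,1))-E[:3,3])@E[:3,:3]
def red(im):
    h=cv2.cvtColor(im,cv2.COLOR_RGB2HSV)
    return (((h[...,0]<6)|(h[...,0]>174))&(h[...,1]>150)&(h[...,2]>60)).astype(np.uint8)
E
python3 - <<'E'
from h import *
for n in("top","side"):
    im=cv2.imread(f"pics/{n}0.png")[:,:,::-1].copy(); d=np.load(f"pics/{n}0.npy"); c=viewer.get_calibration(n)
    k,l,s,ce=cv2.connectedComponentsWithStats(red(im))
    for i in range(1,k):
        if s[i,4]<25: continue
        v,u=np.nonzero((l==i)&(d>0)); P=withdepth(c,np.c_[u,v].astype(float),d[v,u])
        T=P[P[:,2]>.108]
        print(n,s[i],ce[i].round(1),"z",np.percentile(P[:,2],[5,50,95]).round(3))
        if len(T)>15:
            (cx,cy),wh,a=cv2.minAreaRect((T[:,:2]*1000).astype(np.float32)); e=np.linalg.svd(T[:,:2]-T[:,:2].mean(0))[2][0]
            print("  top",len(T),T.mean(0).round(4),"rect",cx,cy,wh,a,"axis",np.degrees(np.arctan2(e[1],e[0])))
    if n=="top":
        # silver drive / platform from depth
        v,u=np.mgrid[120:220,290:385].reshape(2,-1); P=withdepth(c,np.c_[u,v].astype(float),d[v,u])
        for lo,hi in((.132,.146),(.120,.146)):
            T=P[(P[:,2]>lo)&(P[:,2]<hi)]; r=cv2.minAreaRect((T[:,:2]*1000).astype(np.float32)); print("drive",len(T),T.mean(0).round(4),r)
        v,u=np.mgrid[225:315,295:400].reshape(2,-1); P=withdepth(c,np.c_[u,v].astype(float),d[v,u]); T=P[P[:,2]>.01]
        print("table one",cv2.minAreaRect((T[:,:2]*1000).astype(np.float32)),np.median(T[:,2]))
        cv2.imwrite("pics/crop.png",cv2.resize(im[115:325,290:500,::-1],None,fx=2.8,fy=2.8,interpolation=cv2.INTER_CUBIC))
E
```

```text
top [402 156   7  19  68] [405.3 164.9] z [0.114 0.118 0.123]
  top 67 [ 0.5705 -0.2837  0.1176] rect 569.9402465820312 -284.19830322265625 (47.508872985839844, 11.584071159362793) 9.179215431213379 axis -172.45764539480038
top [224 176   8  20 106] [227.2 186. ] z [0.112 0.117 0.121]
  top 105 [0.521  0.1662 0.1168] rect 521.3866577148438 166.64483642578125 (50.31674575805664, 13.5869779586792) 9.101109504699707 axis -170.09450260016638
drive 2588 [ 0.5544 -0.1249  0.138 ] ((555.2041015625, -124.47489166259766), (133.79583740234375, 127.67981719970703), 0.36719241738319397)
drive 2948 [ 0.5555 -0.1225  0.1364] ((558.4629516601562, -122.94075012207031), (144.8902130126953, 140.22708129882812), 3.2219252586364746)
table one ((286.205322265625, -125.06529235839844), (184.20701599121094, 230.01797485351562), 63.734413146972656) 0.018027818795716084
side [319 195  15   5  31] [326.2 197. ] z [0.116 0.118 0.119]
  top 31 [ 0.5683 -0.2813  0.1176] rect 568.9190063476562 -281.52978515625 (48.22024917602539, 11.378170013427734) 2.5422756671905518 axis -177.58884054077768
side [211 273  23  10  90] [222.8 276.9] z [0.114 0.118 0.119]
  top 90 [0.519  0.1693 0.1177] rect 520.3802490234375 168.2285919189453 (48.974037170410156, 12.704987525939941) 10.795770645141602 axis -171.0652221386757
```

View pics/crop.png

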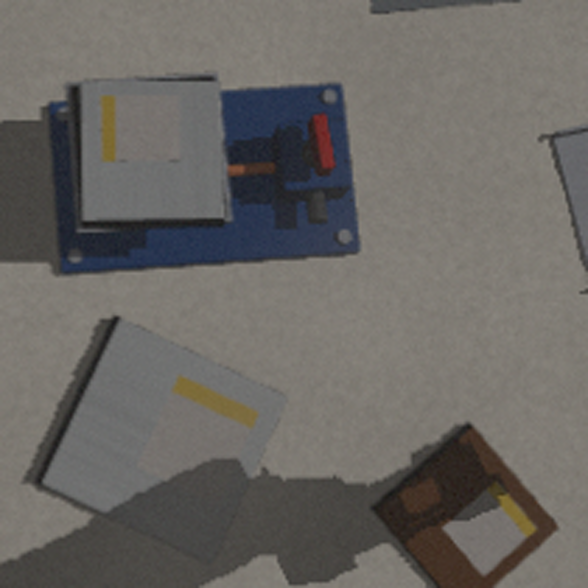

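The crop confirms it: the smaller silver drive is on the lift, with its red wing at crop (320,143). The bigger silver one and the brown one lie loose on the table. Sizes and heights match: wing top 118 mm, drive top 138 mm, handle to platform 160 mm. Next I'll hover over the handle and refine the position with the wrist camera.

```bash
cat >> h.py <<'E'
def down(a):
    c,s=np.cos(np.radians(a)),np.sin(np.radians(a))
    return np.array([[c,s,0],[s,-c,0],[0,0,-1.]])
E
python3 - <<'E'
from h import *
from bench import arm,kinematics,readout
P=[.5695,-.283,.22]
for b in(5.5,185.5):
    print(b,np.round(kinematics.inverse_kinematics(P,down(b)),1),np.round(kinematics.inverse_kinematics(P,down(b+45)),1))
q=[kinematics.inverse_kinematics(P,down(b)) for b in(5.5,185.5)]
b=[5.5,185.5][int(np.argmin([abs(x[6]) for x in q]))]
arm.move_pose(P,down(b)); print(b,readout.read_clock(),np.round(readout.read_qpos(),1))
p=np.array(readout.read_tool_pos());R=np.array(readout.read_eef_rot())
im,d=viewer.snapshot("wrist"); cv2.imwrite("pics/w1.png",im[:,:,::-1])
c=viewer.get_calibration("wrist"); M=np.array(c["tool_from_camera"])
k,l,s,ce=cv2.connectedComponentsWithStats(red(im))
for i in range(1,k):
    if s[i,4]<60: continue
    v,u=np.nonzero((l==i)&(d>0)); X=ray(c,np.c_[u,v].astype(float))*d[v,u][:,None]
    W=(X@M[:3,:3].T+M[:3,3])@R.T+p; T=W[(W[:,2]>.112)&(W[:,2]<.125)]
    if len(T)>20:
        r=cv2.minAreaRect((T[:,:2]*1000).astype(np.float32)); print(s[i],len(T),np.median(T[:,2]),r,np.roll(cv2.boxPoints(r),0).round(1).tolist())
E
```

```text
5.5 [ 24.4  39.4  -3.9  87.1   3.1  53.6 -65. ] [ 31.1  40.  -16.4  86.7  12.7  55.1 -28.4]
185.5 [ 49.   47.9 -54.1  85.7  40.6  67.5  83.5] [ 54.5  55.1 -71.9  85.4  52.9  78.  119.4]
5.5 1.7 [ 24.5  39.4  -3.8  87.1   3.1  53.6 -64.9]
[311 186  17  62 952] 911 0.1178784450638977 ((574.1491088867188, -283.410888671875), (51.047706604003906, 13.69689655303955), 5.863046646118164) [[548.0999755859375, -279.20001220703125], [549.5, -292.79998779296875], [600.2000122070312, -287.6000061035156], [598.7999877929688, -274.0]]
```

The wrist view gives the wing as 51 x 13.7 mm at z 0.118, centre (0.574,-0.283), yaw 5.9°. That agrees with the other views within calibration. Next: grasp, turn about the vertical with joint 7, release.

```bash
python3 - <<'E'
from h import *
from bench import arm,kinematics,readout
def st(t):
    R=np.array(readout.read_eef_rot()); print(t,"t",round(readout.read_clock(),2),"p",np.round(readout.read_tool_pos(),4),"yaw",round(np.degrees(np.arctan2(R[1,0],R[0,0])),1),"F",np.round(readout.read_ft_force(),1),"M",np.round(readout.read_wrist_torque(),2),"w",round(readout.read_grip_width(),4),"g",readout.read_gripper_force())
arm.gripper_to(.05)
arm.move_pose([.573,-.2834,.19],down(5.9))
if arm.move_linear([.573,-.2834,.09],.08,threshold=8): st("contact!"); raise SystemExit
st("down")
arm.gripper_to(.0,grip_force=25); st("grip")
if not .01<readout.read_grip_width()<.02: raise SystemExit
q=np.array(readout.read_qpos()); q0=q.copy()
for k in range(1,6):
    q=q0.copy(); q[6]+=9.6*k; arm.goto_joints(q); st(k)
    F=np.linalg.norm(readout.read_ft_force())
    if F>35: print("force"); break
E
```

```text
down t 4.11 p [ 0.5734 -0.2836  0.0906] yaw 5.9 F [-0.3 -0.3  1.1] M [0.   0.05 0.  ] w 0.05 g 0.0
grip t 4.93 p [ 0.573  -0.2834  0.09  ] yaw 5.9 F [-0.6  0.2  0.2] M [ 0.09 -0.   -0.01] w 0.0003 g 0.0
```

The grip closed on nothing, so I'll look before going on.

```bash
python3 - <<'E'
from h import *
ims=[]
for n,(x,y) in(("side",(325,200)),("top",(405,168)),):
    im,d=viewer.snapshot(n); cv2.imwrite(f"pics/{n}1.png",im[:,:,::-1])
    ims.append(cv2.resize(im[y-75:y+75,x-50:x+50,::-1],None,fx=4,fy=4,interpolation=cv2.INTER_CUBIC))
cv2.imwrite("pics/c1.png",np.hstack(ims))
E
```

```text
(no output)
```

View pics/c1.png

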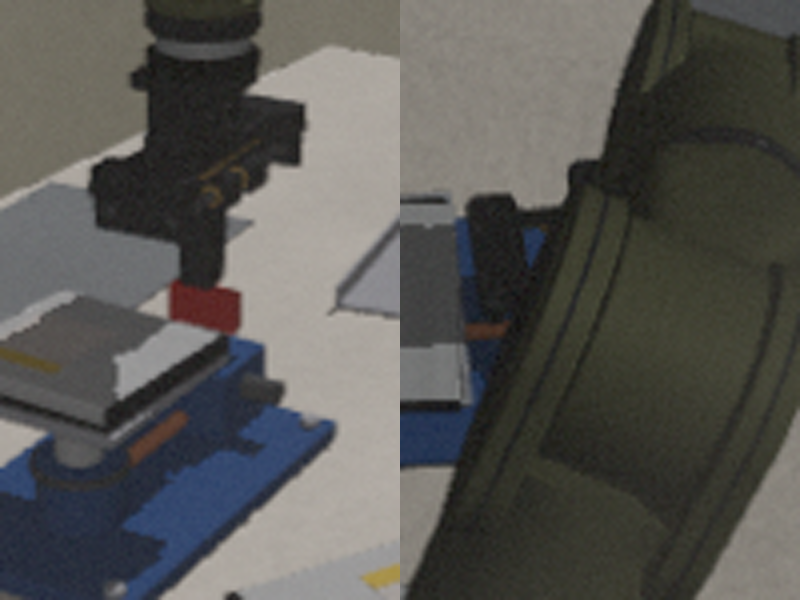

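View pics/w1.png

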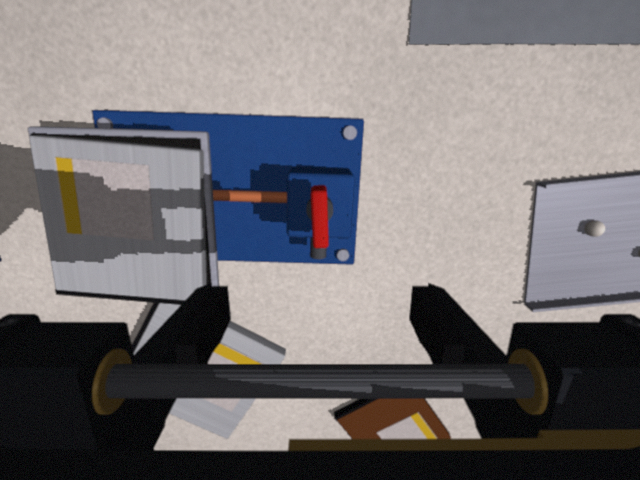

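The side crop shows the closed fingertips at crop (203,285), right at the top edge of the wing, either behind it or above it. I'll measure both with the side depth.

```bash
python3 - <<'E'
from h import *
from bench import readout
im,d=viewer.snapshot("side"); c=viewer.get_calibration("side"); E=c["extrinsics"]
def proj(X):
    p=E[:3,:3]@X+E[:3,3]; s=p[:2]/p[2]; s=s*(1+c["k1"]*s@s); return (s*c["K"][0,0]+c["K"][:2,2]).round(1)
p=np.array(readout.read_tool_pos()); print("tcp",p,proj(p),"wing top",proj(np.array([.573,-.2834,.118])))
for u in (322,325,328):
  for v in range(176,210,3):
    print(u,v,im[v,u],withdepth(c,[[u,v]],[d[v,u]])[0].round(3))
k,l,s,ce=cv2.connectedComponentsWithStats(red(im)); print(s[1:],ce[1:])
m=l==1+np.argmin(abs(s[1:,0]-319)); v,u=np.nonzero(m&(d>0)); P=withdepth(c,np.c_[u,v].astype(float),d[v,u]); print(P.min(0),P.max(0),np.median(P,0))
E
```

```text
tcp [ 0.57297821 -0.28343456  0.08998363] [325.2 205.5] wing top [325.2 196.3]
322 176 [46 44 42] [ 0.529 -0.202  0.213]
322 179 [36 34 34] [ 0.528 -0.201  0.205]
322 182 [33 35 34] [ 0.532 -0.206  0.195]
322 185 [40 38 35] [ 0.531 -0.204  0.187]
322 188 [38 40 37] [ 0.573 -0.268  0.148]
322 191 [39 35 36] [ 0.571 -0.265  0.141]
322 194 [34 33 32] [ 0.573 -0.268  0.13 ]
322 197 [97 42 40] [ 0.58  -0.278  0.116]
322 200 [90 39 37] [ 0.579 -0.276  0.108]
322 203 [91 37 35] [ 0.577 -0.273  0.101]
322 206 [129 118 119] [ 0.519 -0.187  0.139]
322 209 [147 147 148] [ 0.509 -0.172  0.139]
325 176 [50 51 49] [ 0.541 -0.233  0.2  ]
325 179 [41 40 36] [ 0.56  -0.262  0.178]
325 182 [33 33 29] [ 0.563 -0.266  0.168]
325 185 [40 42 37] [ 0.564 -0.268  0.159]
325 188 [37 34 36] [ 0.563 -0.267  0.15 ]
325 191 [36 34 36] [ 0.564 -0.269  0.141]
325 194 [41 39 37] [ 0.566 -0.272  0.131]
325 197 [67 35 38] [ 0.568 -0.275  0.12 ]
325 200 [94 46 44] [ 0.57  -0.278  0.11 ]
325 203 [94 43 38] [ 0.567 -0.274  0.103]
325 206 [98 72 72] [ 0.57  -0.277  0.092]
325 209 [151 151 150] [ 0.501 -0.173  0.14 ]
328 
[... 542 characters left out ...]
4   5]
 [324 203   3   3   5]
 [327 205   1   1   1]
 [330 205   3   1   3]
 [211 273  23  18 134]
 [213 278   2   3   3]
 [213 280   6   7  15]
 [219 281   1   1   1]
 [212 283   1   1   1]
 [219 283   5   2   6]
 [220 287   1   1   1]] [[323.55555556 200.18518519]
 [332.2        199.4       ]
 [325.         204.        ]
 [327.         205.        ]
 [331.         205.        ]
 [224.14179104 279.5       ]
 [213.66666667 279.        ]
 [215.53333333 283.46666667]
 [219.         281.        ]
 [212.         283.        ]
 [220.66666667 283.5       ]
 [220.         287.        ]]
[ 0.5454564  -0.28430506  0.09492767] [ 0.59180659 -0.27110318  0.11903165] [ 0.57664724 -0.27573203  0.10848138]
```

The side depth puts the fingertips at z≈0.12 over the wing, while the reported TCP is 0.09. The body bottom at z≈0.187 fits that too. So the real tips seem to sit about 30 mm higher than reported. I'll raise, open, and measure the tips with both cameras.

```bash
python3 - <<'E'
from h import *
from bench import arm,readout
arm.move_linear([.573,-.2834,.15],.15); arm.gripper_to(.05)
p=np.array(readout.read_tool_pos());R=np.array(readout.read_eef_rot()); print(p,readout.read_clock(),readout.read_grip_width(),R.round(3).tolist())
im,d=viewer.snapshot("wrist"); c=viewer.get_calibration("wrist"); M=np.array(c["tool_from_camera"]); print(M.round(4))
v,u=np.nonzero(d>0); T=(ray(c,np.c_[u,v].astype(float))*d[v,u][:,None])@M[:3,:3].T+M[:3,3]
f=T[(abs(T[:,0])<.03)&(abs(T[:,1])<.07)&(T[:,2]<.02)&(T[:,2]>-.07)]
print("tool-frame finger: zmax pct",np.percentile(f[:,2],[50,90,99,100]).round(4),len(f))
t=f[f[:,2]>np.percentile(f[:,2],90)]; print(t.min(0).round(3),t.max(0).round(3))
im2,d2=viewer.snapshot("side"); c=viewer.get_calibration("side")
v,u=np.mgrid[130:215,280:370].reshape(2,-1); W=withdepth(c,np.c_[u,v].astype(float),d2[v,u]); ok=(d2[v,u]>0)&(abs(W[:,0]-.573)<.04)&(abs(W[:,1]+.2834)<.06)&(W[:,2]>.125)&(im2[v,u].max(1)<70)
F=W[ok]; 
for z in np.arange(.13,.25,.01):
    s=F[abs(F[:,2]-z)<.005]
    if len(s): print(round(z,3),len(s),s.min(0).round(3),s.max(0).round(3))
cv2.imwrite("pics/c2.png",np.hstack([cv2.resize(im[::,:,::-1],(480,360)),cv2.resize(im2[120:220,280:365,::-1],(306,360))]))
E
```

```text
[ 0.57302505 -0.28340847  0.15005344] 6.4833 0.05000982773098446 [[0.995, 0.103, 0.0], [0.103, -0.995, -0.0], [0.0, 0.0, -1.0]]
[[ 7.000e-04 -9.473e-01 -3.205e-01  8.560e-02]
 [ 1.000e+00  1.000e-03 -8.000e-04 -4.000e-04]
 [ 1.100e-03 -3.205e-01  9.473e-01 -1.767e-01]
 [ 0.000e+00  0.000e+00  0.000e+00  1.000e+00]]
tool-frame finger: zmax pct [-0.0536 -0.037  -0.0315 -0.03  ] 4828
[-0.007 -0.039 -0.037] [ 0.013  0.038 -0.03 ]
0.18 4 [ 0.564 -0.312  0.182] [ 0.574 -0.245  0.184]
0.19 59 [ 0.557 -0.315  0.185] [ 0.584 -0.241  0.195]
0.2 52 [ 0.554 -0.316  0.195] [ 0.584 -0.24   0.205]
0.21 55 [ 0.556 -0.317  0.205] [ 0.582 -0.24   0.215]
0.22 53 [ 0.556 -0.317  0.215] [ 0.58  -0.237  0.225]
0.23 27 [ 0.556 -0.321  0.225] [ 0.574 -0.236  0.234]
0.24 10 [ 0.564 -0.319  0.235] [ 0.574 -0.313  0.244]
```

View pics/c2.png

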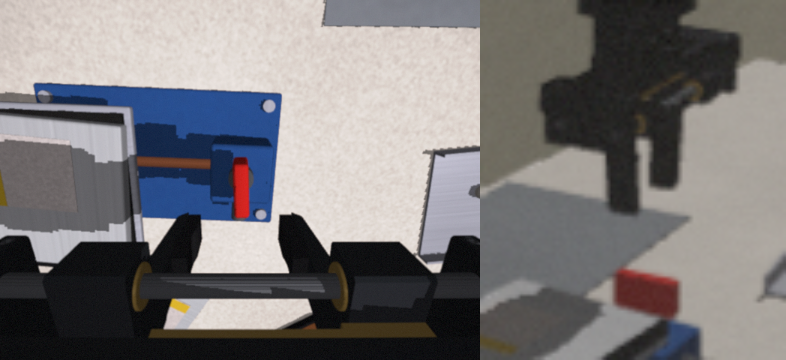

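The wrist view shows the open fingers aligned with the wing at (240,190). The side view shows the tips well above it. Both cameras put the real tips 30 mm behind the reported TCP, with x, y and yaw centred. I'll command z 30 mm lower, which puts the real tips at 0.090, and retry.

```bash
cat >> h.py <<'E'
from bench import arm,readout
def st(t):
    R=np.array(readout.read_eef_rot()); print(t,"t",round(readout.read_clock(),2),"p",np.round(readout.read_tool_pos(),4),"yaw",round(np.degrees(np.arctan2(R[1,0],R[0,0])),1),"F",np.round(readout.read_ft_force(),1),"M",np.round(readout.read_wrist_torque(),2),"w",round(readout.read_grip_width(),4),"g",readout.read_gripper_force())
E
python3 - <<'E'
from h import *
if arm.move_linear([.573,-.2834,.06],.08,threshold=8): st("contact!"); raise SystemExit
st("down")
arm.gripper_to(.0,grip_force=25); st("grip")
if not .01<readout.read_grip_width()<.02: raise SystemExit
q0=np.array(readout.read_qpos())
for k in range(1,6):
    q=q0.copy(); q[6]+=9.6*k; arm.goto_joints(q); st(k)
    if np.linalg.norm(readout.read_ft_force())>35: print("force"); break
E
```

```text
down t 7.86 p [ 0.5734 -0.2836  0.0606] yaw 5.9 F [-0.1  0.2 -0. ] M [ 0.06 -0.   -0.04] w 0.0501 g 0.0
grip t 8.49 p [ 0.5732 -0.2845  0.0601] yaw 5.9 F [ 0.7 -2.2 -0.9] M [-0.49 -0.14  0.13] w 0.0137 g 24.999632751569152
1 t 8.78 p [ 0.5731 -0.2842  0.0601] yaw 15.3 F [-0.8 -0.7  0.4] M [0.01 0.06 0.3 ] w 0.0135 g 24.9996555224061
2 t 9.06 p [ 0.5729 -0.284   0.0602] yaw 24.8 F [-0.5  0.2  1.3] M [0.17 0.18 0.1 ] w 0.0136 g 24.99984625261277
3 t 9.34 p [ 0.5728 -0.2838  0.0601] yaw 34.4 F [-2.3  1.3  3.4] M [0.42 0.33 0.11] w 0.0135 g 24.99994943384081
4 t 9.62 p [ 0.5726 -0.2836  0.0601] yaw 43.9 F [-2.9  3.1  5. ] M [0.63 0.6  0.18] w 0.0136 g 25.000254828482866
5 t 9.91 p [ 0.5724 -0.2834  0.0601] yaw 53.6 F [-3.8  3.5  5.9] M [0.79 0.68 0.1 ] w 0.0142 g 25.0004914496094
```

Gripped, and turned 48° with a small force. Now I'll release, retreat straight up, and watch the platform sink.

```bash
python3 - <<'E'
from h import *
p=np.array(readout.read_tool_pos())
arm.gripper_to(.045); arm.move_linear([p[0],p[1],.20],.12); st("up")
q=np.array(readout.read_qpos()); q[0]-=25; arm.goto_joints(q); st("aside")
c=viewer.get_calibration("top")
def look():
    im,d=viewer.snapshot("top"); v,u=np.mgrid[120:225,290:385].reshape(2,-1); P=withdepth(c,np.c_[u,v].astype(float),d[v,u])
    g=P[(abs(P[:,0]-.556)<.045)&(abs(P[:,1]+.124)<.045)]; A=np.c_[g[:,:2]-[.556,-.124],np.ones(len(g))]; k=np.linalg.lstsq(A,g[:,2],rcond=None)[0]
    print(round(readout.read_clock(),2),"drive z",np.median(g[:,2]).round(4),"tilt deg",np.degrees(k[:2]).round(2)); return im,d
for _ in range(6): im,d=look(); arm.hold(1.)
im,d=look()
k,l,s,ce=cv2.connectedComponentsWithStats(red(im))
for i in range(1,k):
    if s[i,4]<25: continue
    v,u=np.nonzero((l==i)&(d>0)); P=withdepth(c,np.c_[u,v].astype(float),d[v,u]); T=P[P[:,2]>.108]; r=cv2.minAreaRect((T[:,:2]*1000).astype(np.float32)); e=np.linalg.svd(T[:,:2]-T[:,:2].mean(0))[2][0]; print(T.mean(0).round(3),r[1],np.degrees(np.arctan2(e[1],e[0]))%180)
cv2.imwrite("pics/end.png",im[:,:,::-1])
E
```

```text
up t 11.85 p [ 0.5718 -0.2832  0.1992] yaw 53.9 F [-0.3  0.1  0. ] M [ 0.01 -0.05  0.03] w 0.0454 g 0.0
aside t 12.93 p [ 0.6378 -0.018   0.1991] yaw 78.7 F [-0.1 -0.7 -0.7] M [-0.09 -0.07  0.02] w 0.0449 g 0.0
12.97 drive z 0.0959 tilt deg [0.15 0.15]
14.03 drive z 0.0851 tilt deg [0.36 0.27]
15.07 drive z 0.084 tilt deg [0.15 0.3 ]
16.12 drive z 0.0841 tilt deg [0.44 0.27]
17.18 drive z 0.084 tilt deg [0.34 0.07]
18.23 drive z 0.084 tilt deg [ 0.5  -0.01]
19.27 drive z 0.0839 tilt deg [0.58 0.13]
[ 0.571 -0.282  0.118] (46.19402313232422, 11.248255729675293) 54.49502132054859
[0.52  0.166 0.117] (49.20063018798828, 14.012857437133789) 10.384466196909443
```

View pics/end.png

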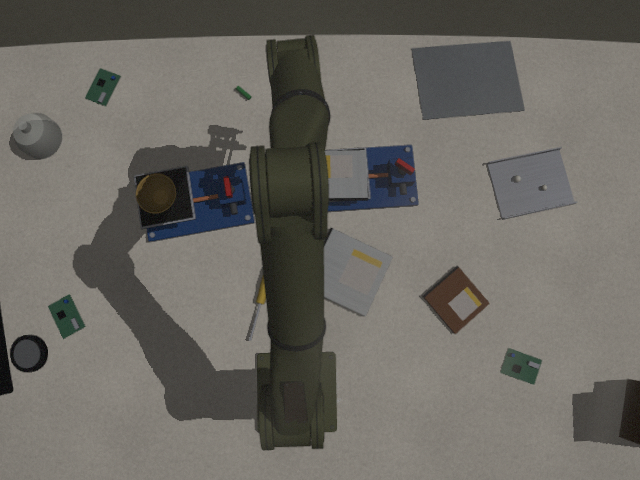

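The drive's top is steady at 0.084 m (71 + 13 mm) and flat, and its wing is turned about 48°. The other wing (227,186) and the reflector (156,194) are unmoved, and the arm is clear of everything.

```bash
python3 -c "
from bench import arm
print(arm.job_done())"
```

```text
the job is handed in; nothing more can be done
None
```

The job is handed in: I opened the drive lift's valve about 48° anticlockwise and let go, and the platform sank fully with the drive flat on it; the reflector's lift stayed up, its valve and reflector unmoved.

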